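Load a disc power device into the tester's contact fixture

ROBOT

A 6-joint arm with a two-finger parallel gripper is mounted at the origin on the work surface. World frame = base frame: x ahead of the robot, y to its left, z up, the work surface at z = 0. Lengths are in m, angles in rad, forces in N, time in s.
With the tool pointing down it reaches from about 0.375 to 0.975 m from the base axis. Payload 3.8 kg.
Tool frame: the origin (TCP) lies midway between the tips of the shut fingers; the grasp point (between the pads) lies 19 mm behind it; z points along the fingers, y is the direction in which the jaws open and shut (so a half turn about z gives the same grasp; the last joint's range is limited). The gripper opens to 85 mm and grips with 20 to 120 N. Pads are 22 mm wide; open, the fingers measure 114 mm over their backs; the gripper's body (76 mm by 85 mm) begins 54 mm behind the grasp point. The pads swing forward as they close: fully open they stand 13 mm farther back than shut.
Start: joints at [1.082, 0.264, 1.604, -0, 1.274, -0.037], TCP at [0.295, 0.607, 0.231] pointing down, gripper open.
Joint ranges: [-2.63, 2.63], [-0.94, 2.18], [0.31, 2.57], [-1.31, 4.45], [0, 2.66], [-2.55, 2.55]. Speed limits (rad/s): [2.57, 2.57, 3.14, 3.14, 3.14, 3.14].

INTERFACE

Orientations are given as a unit quaternion [w, x, y, z].
In Python, from station import robot, cams gives the robot as it stands.
- The arm moves only by the tool apply_moves, never from a script. Its argument "commands" is a list of rows, each a list of 5 numbers: the finger opening in mm, from 0 to 85.4, then the shift along the world's x, y, z in mm, then the turn about the world's z in rad. In form: [[hand, x, y, z, spin], ...]. A call has 1 to 12 rows; each row shifts and turns the commanded pose from where the row before left it; what a row does not reach is not made up. A row lasts 1/8 s, in which the tool goes at most 62.5 mm and 10.7 degrees, less where a joint would pass 70% of its speed; a pose out of reach is approached as far as the arm can. A call with a gripper value outside its range is refused whole. The fingers move at their own pace and stop on an object; "grip_force" is the grip in N (left out, the last holds). Time passes only in rows, so rows that do not move let the fingers close. It gives the time, the measured TCP pose, the force and the opening at its end, in the units of the state.
- robot.sense(): the state, without advancing time (a new reading comes with each control period).
- cams.read_camera(name): name is "scene" or "top" or "wrist"; returns a dict with "img" (400x640x3 uint8, red, green, blue), "range_z" (400x640 float32, m along the optical axis (not along the pixel's ray), 0 where there is no reading), "intrinsics" (3x3 intrinsics, pixels), "D" ([k1, k2, p1, p2, k3] as OpenCV has them; the pictures are not rectified), "T" (4x4, takes a point from camera to world coordinates); the wrist camera has in their place "T_tool_cam" (4x4, takes a point from camera to tool coordinates, whose origin is the TCP and whose axes are the flange's). Camera axes: x right, y down, z forward; pixel columns grow to the right and rows downward; lengths in m; the calibration is good to about 2 mm. A picture is of the moment at which its call begins: read the wrist's pose just before it.
- robot.sign_off(): hands the job in, once; it reports no verdict.
The state is a dict: "clock": time; "joints": joint angles; "joint_vel": joint speeds; "effort": joint torques, N m; "eef_pos": TCP position; "tcp_rot": TCP orientation; "contact_force": force on the tool from outside, world axes, zero at the start; "wrist_torque": the same for the moment, N m; "grip_width": finger opening in m.
Only numpy, scipy, OpenCV 4.12 (cv2) and the standard library are available. Lean on these libraries where they do the work, as an engineer would, in place of code of your own. Each camera call takes 0.05 s, during which the arm holds its last target. There are 200 camera calls.

TASK

Clear the finned heat sink off the test fixture's plate and set it upright in the empty grey tray. Then lay the smaller of the two disc devices flat on the open end of the plate, slide it under the bridge until it drops into its pocket, and once it is seated push the contact lever fully over, away from the bridge. Leave everything else on the bench where it is.

Things in the scene. Friction and masses are not known exactly. Their poses are not given: they have to be found in the camera images.
- fixture: the test fixture, fixed to the bench: aluminium plate 280 x 120 x 25 mm. Origin on the bench, z up; the plate spans x -125 to +155 mm, y -60 to +60 mm, top at z = 25 mm. Its +x is the way the disc is slid, from the open end (x -125 to 0 mm) to the pocket under the bridge (x = 45 mm). Behind the bridge a column (x 111 to 145 mm, y +-20 mm, top 48 mm above the plate) carries the lever
- bridge (a point): middle of the top of the bridge's bar (fixture x = 45 mm, y = 0, z = 73 mm; axes as the fixture's). The bar runs along y, 22 mm wide in x, underside 30 mm and top 48 mm above the plate, on two posts (16 x 14 mm) at y = +-50 mm; a beam 26 mm wide joins it to the column. A 26 mm wide copper contact head hangs 26 mm above the plate while the lever is at 0; its stem stands up to 71 mm above the plate
- pocket (a point): centre of the floor of the round pocket in the plate, directly under the bridge, at x = 45 mm, y = 0 of the fixture. The pocket is 66 mm in diameter and 5 mm deep (floor 20 mm above the bench); axes as the fixture's
- open_end (a point): a point on the plate's top in the middle of the open end, at x = -70 mm, y = 0 of the fixture: a good place to lay the disc
- lever (a joint): angle of the contact lever: 0 = leaning 0.5 rad back over the bridge, 1.0 = fully over, leaning 0.5 rad away from the bridge (fixture +x). It stays where it is left and needs about 2 N at its knob; it lowers the contact head by up to 15 mm onto a seated disc
- lever_tip (a point): centre of the lever's black knob (22 mm ball) at the end of a 10 mm steel bar, 85 mm from its pivot; the pivot is at x = 128 mm, y = 0, z = 82 mm of the fixture, its axis along the fixture's y. At lever 0 the knob is at x = 87 mm, z = 157 mm of the fixture
- puck_center (a point): centre (half-way up) of the disc device to be tested: flat white ceramic disc with steel faces, 62 mm in diameter, 16 mm thick, about 0.2 kg, lying flat on the bench; the smaller of the two discs
- heatsink_center (a point): centre (half-way up) of the aluminium heat sink, 80 mm long (its x) x 44 mm wide (its y) x 30 mm high, six upright fins along its length on an 8 mm base, about 0.15 kg; it starts standing on the open end of the plate
- tray: empty open grey plastic tray, fixed, 130 mm (x) x 170 mm (y) x 30 mm high, walls and floor 5 mm; origin under its centre, z up
- bigpuck_center (a point): centre of the larger disc device, 76 mm in diameter, 24 mm thick; not to be moved
- spool_center (a point): centre of an upright metal wire spool, 60 mm in diameter, 50 mm high; not to be moved
- trimmer: white plastic trimming tool lying on the bench, 140 mm long along its x (from -70 to +70 mm), 12 mm thick; origin at the underside; not to be moved
- driver: screwdriver lying along its x at the far side of the bench, about 200 mm long; not to be moved
- jar: small closed jar, 60 mm in diameter, 70 mm high, at the far side; not to be moved
- meter: black hand-held meter lying flat, 150 x 78 x 40 mm, at the far side; not to be moved
- stockbox: closed cardboard box, 100 x 80 x 40 mm, at the right; not to be moved

How it is judged:
By the outcome, as a careful person would: the job done as asked, in the order asked, and still so for the second after the job is handed in, with the robot touching nothing.
It also fails if it takes over 72 s, if anything falls off the work surface, if the arm or the gripper's body presses on something with over 40 N, if the wrist force passes 120 N, or if a joint passes its speed limit or range.

## Working session

There is one attempt and no reset: what is moved stays moved. The work goes in short steps, Python scripts to look and compute and a tool call to move; the robot and the scene stay as the last step left them, time stands still between calls to the robot, and variables do not carry over. Pictures are saved under pics/ and viewed, about 8 in all and at most 12, crops included, and the job is handed in when it is done.

Besides the shell and the picture viewer there is one more tool, called after ">>>" as a command line: name --pt "numbers of a row" for each row, then --argument value for the rest. apply_moves: Moves the arm, as the interface text tells. Its arguments: {"type":"object","properties":{"commands":{"type":"array","items":{"type":"array","items":{"type":"number"}}},"grip_force":{"type":"number"}},"required":["commands"]}

```bash
mkdir -p pics
cat > h.py <<'E'
import numpy as np, cv2
from station import robot, cams
from scipy.spatial.transform import Rotation as R
def T_tool(s):
    q=s["tcp_rot"]; T=np.eye(4); T[:3,:3]=R.from_quat([q[1],q[2],q[3],q[0]]).as_matrix(); T[:3,3]=s["eef_pos"]; return T
def shot(name):
    s=robot.sense(); c=cams.read_camera(name)
    if "T" not in c: c["T"]=T_tool(s)@c["T_tool_cam"]
    return c
def cloud(c):
    h,w=c["range_z"].shape; u,v=np.meshgrid(np.arange(w),np.arange(h))
    p=cv2.undistortPoints(np.stack([u,v],-1).reshape(-1,1,2).astype(float),np.array(c["intrinsics"]),np.array(c["D"])).reshape(h,w,2)
    z=c["range_z"]; P=np.dstack([p[...,0]*z,p[...,1]*z,z])
    T=np.array(c["T"]); P=P@T[:3,:3].T+T[:3,3]; P[z==0]=np.nan; return P
def save(c,fn,crop=None,k=1):
    im=c["img"][...,::-1]
    if crop: im=im[crop[1]:crop[3],crop[0]:crop[2]]
    if k!=1: im=cv2.resize(im,None,fx=k,fy=k,interpolation=cv2.INTER_CUBIC)
    cv2.imwrite(fn,im)
E
python3 - <<'E'
from h import *
import pickle
print(robot.sense())
for n in ("top","scene"):
    c=shot(n); save(c,f"pics/{n}1.png",k=1.25); P=cloud(c); pickle.dump((c,P),open(f"{n}1.pkl","wb"))
    print(n,np.array(c["T"]).round(3).tolist())
E
```

```text
{'clock': 0.0, 'joints': array([ 1.08209119e+00,  2.64776346e-01,  1.60537846e+00,  2.34051164e-05,
        1.27372355e+00, -3.69119283e-02]), 'joint_vel': array([-0.00066009,  0.0008538 , -0.00163931, -0.00035289,  0.0009896 ,
       -0.00034346]), 'effort': array([-8.99226943e-04, -5.15115952e+01, -3.67314506e+01, -1.19060187e-04,
        1.29339175e-02, -2.54442875e-05]), 'eef_pos': array([0.29434467, 0.60661816, 0.22994401]), 'tcp_rot': array([-3.07706423e-04,  2.23983483e-01,  9.74592270e-01, -1.10070050e-03]), 'contact_force': array([-0.02531915,  0.23091766, -0.58012233]), 'wrist_torque': array([ 0.01827442,  0.04126872, -0.02158307]), 'grip_width': 0.08531344996150746}
top [[-0.002, -0.993, 0.118, 0.476], [-1.0, 0.002, -0.006, -0.089], [0.006, -0.118, -0.993, 1.236], [0.0, 0.0, 0.0, 1.0]]
scene [[-0.489, 0.567, -0.663, 1.413], [0.872, 0.31, -0.379, 0.37], [-0.01, -0.763, -0.646, 0.9], [0.0, 0.0, 0.0, 1.0]]
```

View pics/top1.png

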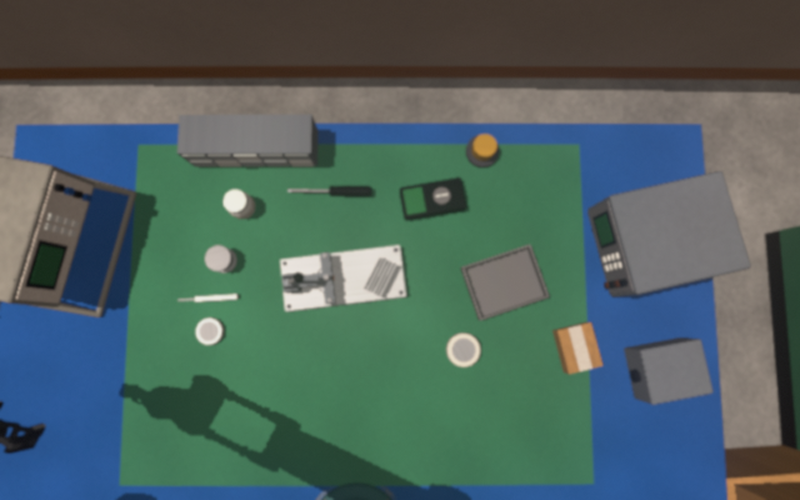

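View pics/scene1.png

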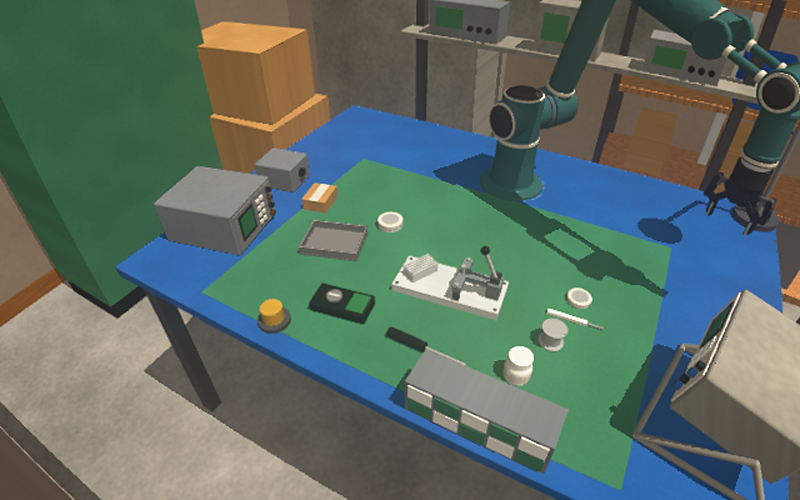

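Top view: fixture plate with corners at about (280,258), (401,246), (407,296), (286,310), and its bridge and lever to the left (+x of fixture ≈ world +y). The heat sink is at (382,277), the tray at (505,282), the small disc at (209,331) and the big disc at (463,350). The scene view agrees and shows the lever leaning over the bridge.

```bash
cat >> h.py <<'E'
def seg(c,P,box,zlo,zhi):
    "minAreaRect + centroid of points in pixel box (raw px) with world z in range"
    x0,y0,x1,y1=box; Q=P[y0:y1,x0:x1].reshape(-1,3); Q=Q[(Q[:,2]>zlo)&(Q[:,2]<zhi)]
    r=cv2.minAreaRect((Q[:,:2]*1000).astype(np.float32)); return len(Q),np.array(r[0]).round(1),np.array(r[1]).round(1),round(r[2],1),Q[:,2].mean().round(4)
def raypt(c,u,v,z):
    p=cv2.undistortPoints(np.array([[[u,v]]],float),np.array(c["intrinsics"]),np.array(c["D"])).ravel()
    T=np.array(c["T"]); d=T[:3,:3]@[p[0],p[1],1]; return (T[:3,3]+d*(z-T[2,3])/d[2])
E
python3 - <<'E'
from h import *
import pickle
c,P=pickle.load(open("top1.pkl","rb"))
b=lambda *a:[int(x/1.25) for x in a]
print("plate",seg(c,P,b(270,235,420,320),.018,.032))
print("sink",seg(c,P,b(350,245,410,300),.045,.065))
print("tray",seg(c,P,b(450,235,560,325),.02,.04))
print("small",seg(c,P,b(190,310,230,352),.010,.025))
print("big",seg(c,P,b(440,325,490,375),.016,.035))
print("bar/lever",seg(c,P,b(270,235,350,320),.06,.2))
for n,q in dict(plate=[(280,258),(401,246),(407,296),(286,310)],tray=[(462,267),(529,246),(548,293),(482,318)],sink=[(379,258),(401,265),(386,297),(364,289)]).items():
    for u,v in q: print(n,(raypt(c,u/1.25,v/1.25,dict(plate=.025,tray=.03,sink=.055)[n])*1000).round())
print("small",(raypt(c,209/1.25,331/1.25,.016)*1000).round(),"spool",(raypt(c,221/1.25,257/1.25,.05)*1000).round(),"trim",(raypt(c,178/1.25,299/1.25,.01)*1000).round(),(raypt(c,238/1.25,297/1.25,.01)*1000).round())
E
```

```text
plate (2819, array([571. ,  33.9]), array([120.3, 280.3]), 7.0, np.float64(0.0245))
sink (216, array([572.2, -53.2]), array([43.5, 79.3]), 63.5, np.float64(0.0538))
tray (414, array([ 560.8, -342.3]), array([129.9, 170.2]), 18.7, np.float64(0.0281))
small (371, array([448.3, 343.6]), array([59.5, 61.3]), 65.4, np.float64(0.0155))
big (562, array([ 405.8, -244.7]), array([75.4, 73.9]), 89.7, np.float64(0.0236))
bar/lever (728, array([561.9, 107.2]), array([113.7, 110.9]), 7.1, np.float64(0.0828))
plate [615. 180.  25.]
plate [ 643. -102.   25.]
plate [ 527. -115.   25.]
plate [495. 163.  25.]
tray [ 593. -243.   30.]
tray [ 642. -400.   30.]
tray [ 532. -440.   30.]
tray [ 476. -286.   30.]
sink [611. -51.  55.]
sink [ 595. -101.   55.]
sink [523. -67.  55.]
sink [541. -18.  55.]
small [447. 342.  16.] spool [615. 309.  50.] trim [521. 420.  10.] [526. 279.  10.]
```

>>> apply_moves --pt "85 23 -55 0 0" --pt "85 23 -55 0 0" --pt "85 23 -55 0 0" --pt "85 23 -55 0 0" --pt "85 23 -55 0 0" --pt "85 23 -55 0 0" --pt "85 23 -55 0 0" --pt "85 23 -55 0 0" --pt "85 23 -55 0 0" --pt "85 23 -55 0 0" --pt "85 24 -55 0 0" --pt "85 24 -55 0 0" --grip_force 40

```text
clock: 1.6
eef_pos: [0.5729, -0.0546, 0.2309]
tcp_rot: [-0.0, 0.224, 0.975, 0.0]
contact_force: [1.1, -0.3, -0.1]
grip_width: 0.0852
```

Run:
```python
from h import *
c=shot("wrist"); s=robot.sense(); P=cloud(c); save(c,"pics/w1.png")
print(s["eef_pos"],s["joints"].round(2),c["T_tool_cam"].round(3).tolist())
for n,a,b in (("sink",.045,.065),("plate",.018,.032)): print(n,seg(c,P,(0,0,640,400),a,b))
```

```text
[ 0.57555096 -0.06141729  0.23097252] [-0.15  0.08  1.82 -0.01  1.24 -1.26] [[0.001, -0.946, -0.323, 0.084], [1.0, 0.001, -0.0, -0.001], [0.0, -0.323, 0.946, -0.143], [0.0, 0.0, 0.0, 1.0]]
sink (4659, array([ 624.6, -137.4]), array([845.7, 329.6]), 74.9, np.float64(0.0547))
plate (31680, array([ 614.8, -125. ]), array([885. , 406.6]), 72.5, np.float64(0.0252))
```

View pics/w1.png

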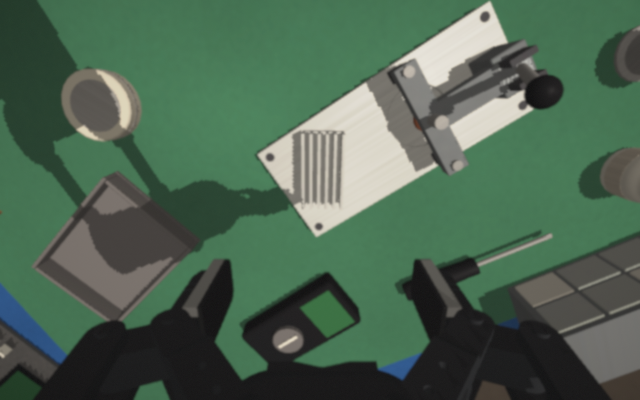

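Wrist view: sink at (318,168) on the plate, with its fins running along the image's vertical. The bridge is at about (430,120), the knob at (544,92), the tray at (118,245).

Run:
```python
from h import *
c=shot("wrist"); s=robot.sense(); P=cloud(c)
print(s["eef_pos"],c["T"].round(3).tolist()[0][3],s["joint_vel"].round(3))
print("sink",seg(c,P,(280,115,360,220),.047,.063))
print("plate",seg(c,P,(240,0,540,245),.019,.029))
print("tray",seg(c,P,(20,165,180,330),.024,.036))
print("bar",seg(c,P,(370,40,480,185),.065,.08))
```

```text
[ 0.57410446 -0.05797478  0.2307325 ] 0.499 [ 0.066 -0.03   0.039  0.063  0.036  0.052]
sink (1444, array([570.7, -54. ]), array([43.2, 80.3]), 63.1, np.float64(0.055))
plate (19405, array([569.5,  32.9]), array([121. , 281.3]), 7.0, np.float64(0.0249))
tray (2207, array([ 558.9, -343.6]), array([130.6, 172.5]), 18.0, np.float64(0.0289))
bar (3933, array([563.5,  81.3]), array([114.5,  60.1]), 7.0, np.float64(0.0729))
```

>>> apply_moves --pt "85 -1 0 -50 -0.01" --pt "85 0 0 -50 0" --pt "85 0 0 -50 0" --pt "85 0 0 -31 0" --pt "85 0 0 -20 0" --pt "85 0 0 0 0" --pt "36 0 0 0 0" --pt "36 0 0 0 0" --pt "36 0 0 0 0" --pt "36 0 0 0 0" --pt "36 0 0 0 0" --pt "36 0 0 0 0" --grip_force 40

```text
clock: 3.2
eef_pos: [0.5733, -0.053, 0.0322]
tcp_rot: [0.002, 0.229, 0.973, 0.0]
contact_force: [-0.6, 0.1, 6.2]
grip_width: 0.0432
```

>>> apply_moves --pt "36 0 0 40 0" --pt "36 0 0 60 0" --pt "36 -2 -50 0 -0.157" --pt "36 -2 -50 0 -0.157" --pt "36 -2 -50 0 -0.157" --pt "36 -2 -50 0 -0.157" --pt "36 -2 -50 0 -0.157" --pt "36 -2 -40 0 0" --pt "36 0 0 0 0" --pt "36 0 0 0 0" --pt "36 0 0 0 0"

```text
clock: 4.58
eef_pos: [0.5596, -0.3413, 0.1299]
tcp_rot: [-0.001, 0.583, 0.812, 0.0]
contact_force: [-0.0, -0.2, -1.4]
grip_width: 0.0429
```

Run:
```python
from h import *
c=shot("wrist"); s=robot.sense(); save(c,"pics/w2.png"); P=cloud(c); print(s["eef_pos"],s["contact_force"],s["grip_width"],s["joints"].round(2))
```

```text
[ 0.55970151 -0.34133905  0.13006353] [-0.41956141  0.80022837 -2.44490138] 0.043014303435571166 [-0.59  0.3   1.75  0.    1.09 -0.91]
```

View pics/w2.png

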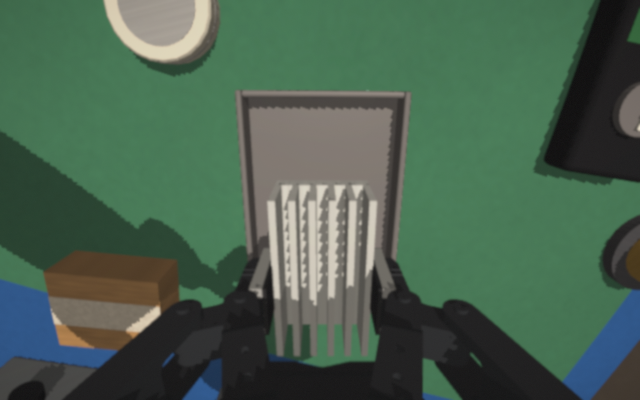

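The sink is held between the pads, parallel to the tray walls and centred over the tray (tray at about 240–408 px wide). Lowering it now.

>>> apply_moves --pt "36 0 0 -50 0" --pt "36 0 0 -45 0" --pt "36 0 0 -15 0" --pt "36 0 0 -5 0" --pt "36 0 0 -2 0" --pt "36 0 0 0 0" --pt "36 0 0 0 0"

```text
clock: 5.5
eef_pos: [0.5606, -0.3435, 0.0149]
tcp_rot: [0.001, 0.584, 0.812, 0.0]
contact_force: [0.1, 0.1, -1.3]
grip_width: 0.0432
```

>>> apply_moves --pt "36 0 0 -2 0" --pt "36 0 0 -1 0" --pt "36 0 0 0 0" --pt "36 0 0 0 0"

```text
clock: 6.0
eef_pos: [0.5605, -0.3433, 0.0123]
tcp_rot: [0.001, 0.584, 0.812, 0.0]
contact_force: [-2.7, 1.6, 7.6]
grip_width: 0.0431
```

>>> apply_moves --pt "60 0 0 0 0" --pt "60 0 0 0 0" --pt "60 0 0 0 0" --pt "60 0 0 30 0" --pt "60 0 0 60 0" --pt "78 0 0 60 0" --pt "78 0 0 50 0" --pt "78 0 0 0 0"

```text
clock: 7.0
eef_pos: [0.5629, -0.3448, 0.2172]
tcp_rot: [0.006, 0.584, 0.812, 0.0]
contact_force: [-0.1, 0.0, -0.2]
grip_width: 0.0782
```

>>> apply_moves --pt "78 -9 57 0 0.16" --pt "78 -9 57 0 0.16" --pt "78 -9 57 0 0.16" --pt "78 -9 57 0 0.16" --pt "78 -10 57 0 0.16" --pt "78 -10 57 0 0" --pt "78 -10 57 0 0" --pt "78 -10 57 0 0" --pt "78 -10 57 0 0" --pt "78 -9 57 0 0" --pt "78 -9 57 0 0" --pt "78 -9 57 0 0"

```text
clock: 8.5
eef_pos: [0.4455, 0.3426, 0.2087]
tcp_rot: [-0.001, 0.221, 0.975, -0.001]
contact_force: [1.5, -0.1, -0.3]
grip_width: 0.0781
```

Run:
```python
from h import *
t=shot("top"); P=cloud(t)
print("sink",seg(t,P,(365,195,445,260),.031,.05),"big",seg(t,P,(352,260,392,300),.016,.035))
for i in range(14): cams.read_camera("wrist") if i%5==0 else None
c=shot("wrist"); s=robot.sense(); save(c,"pics/w3.png"); P=cloud(c); print(s["eef_pos"],s["joint_vel"].round(2),s["joints"].round(2))
np.save("w3.npy",P)
```

```text
sink (236, array([ 560.4, -340.7]), array([128.9, 166.9]), 18.7, np.float64(0.0339)) big (564, array([ 406. , -244.8]), array([73.6, 75.4]), 1.1, np.float64(0.0236))
[0.44588059 0.34064839 0.20876217] [-0.03 -0.01  0.   -0.    0.    0.  ] [ 0.61  0.07  1.87 -0.    1.2  -0.52]
```

View pics/w3.png

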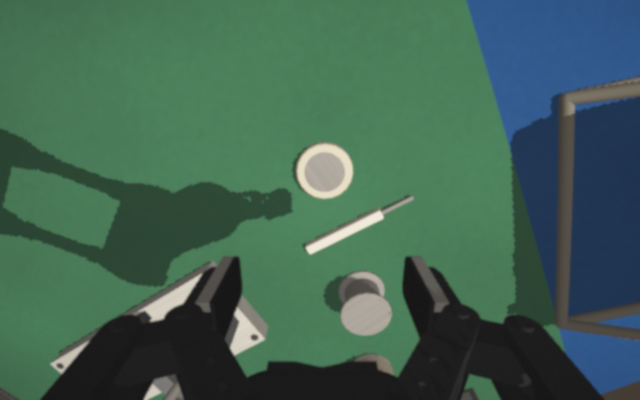

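Small disc at (325,171), alone; the trimmer, centred near (345,232), is clear of the jaw axis (image horizontal).

Run:
```python
from h import *
c=shot("wrist"); s=robot.sense(); P=cloud(c); print(s["eef_pos"])
print("small",seg(c,P,(285,135,365,205),.011,.022)); print("trim",seg(c,P,(295,190,420,262),.005,.02))
```

```text
[0.44628626 0.34012897 0.20910638]
small (2445, array([446.8, 341.6]), array([60.4, 61.6]), 65.9, np.float64(0.0164))
trim (1312, array([520. , 351.5]), array([124.6,  81.8]), 64.1, np.float64(0.0118))
```

>>> apply_moves --pt "78 1 2 -60 0" --pt "78 0 0 -60 0" --pt "78 0 0 -50 0" --pt "78 0 0 -25 0" --pt "78 0 0 -10 0" --pt "78 0 0 -4 0" --pt "78 0 0 0 0" --pt "78 0 0 0 0"

```text
clock: 9.8
eef_pos: [0.4488, 0.3439, 0.0028]
tcp_rot: [0.001, 0.222, 0.975, 0.001]
contact_force: [-0.0, -0.4, 0.1]
grip_width: 0.0784
```

>>> apply_moves --pt "78 -1 -1 -3 0" --pt "54 0 0 0 0" --pt "54 0 0 0 0" --pt "54 0 0 0 0" --pt "54 0 0 0 0" --pt "54 0 0 0 0" --pt "54 0 0 0 0" --grip_force 50

```text
clock: 10.68
eef_pos: [0.447, 0.3426, -0.0011]
tcp_rot: [0.0, 0.221, 0.975, 0.0]
contact_force: [-1.2, -0.5, 5.0]
grip_width: 0.0596
```

>>> apply_moves --pt "54 0 0 30 0" --pt "54 0 0 60 0" --pt "54 0 0 60 0" --pt "54 0 0 55 0" --pt "54 16 -49 0 -0.143" --pt "54 16 -49 0 -0.143" --pt "54 17 -49 0 -0.143" --pt "54 17 -49 0 -0.143" --pt "54 17 -49 0 -0.143" --pt "54 17 -49 0 -0.144" --pt "54 17 -50 0 -0.144" --pt "54 16 -50 0 0"

```text
clock: 12.18
eef_pos: [0.5795, -0.0533, 0.2023]
tcp_rot: [-0.001, 0.664, 0.748, -0.0]
contact_force: [1.3, 0.5, -1.6]
grip_width: 0.0594
```

>>> apply_moves --pt "54 0 0 -50 0" --pt "54 0 0 -50 0" --pt "54 0 0 -40 0" --pt "54 0 0 0 0" --pt "54 0 0 0 0"

```text
clock: 12.8
eef_pos: [0.5805, -0.0518, 0.0643]
tcp_rot: [0.0, 0.663, 0.749, 0.0]
contact_force: [0.5, -0.1, -1.0]
grip_width: 0.0598
```

Run:
```python
from h import *
c=shot("wrist"); s=robot.sense(); save(c,"pics/w4.png"); P=cloud(c); print(s["eef_pos"],s["tcp_rot"],s["contact_force"],s["grip_width"],s["joints"].round(2))
```

```text
[ 0.58145903 -0.05188759  0.0653357 ] [0.00143147 0.6629737  0.74864075 0.0009303 ] [-0.20079757 -0.02345814 -0.7451455 ] 0.05965702321521871 [-0.13  0.25  1.95 -0.    0.94 -0.25]
```

View pics/w4.png

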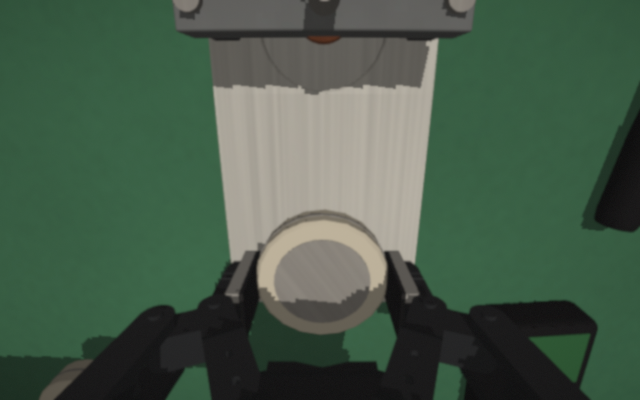

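The disc is held level over the open end, centred between the plate edges. The bridge is ahead at the top of the image. The camera sits on the leading side and would meet the knob, so I'll lay the disc down, then turn the tool 90° to push.

>>> apply_moves --pt "54 0 0 -25 0" --pt "54 0 0 -10 0" --pt "54 0 0 -3 0" --pt "54 0 0 0 0" --pt "54 0 0 -1 0" --pt "54 0 0 0 0"

```text
clock: 13.6
eef_pos: [0.5801, -0.0518, 0.0247]
tcp_rot: [0.0, 0.663, 0.749, 0.0]
contact_force: [-0.0, -0.4, -1.6]
grip_width: 0.0596
```

>>> apply_moves --pt "54 0 0 -1 0" --pt "54 0 0 0 0" --pt "54 0 0 0 0"

```text
clock: 13.98
eef_pos: [0.5801, -0.0518, 0.0239]
tcp_rot: [0.0, 0.663, 0.749, 0.0]
contact_force: [-2.2, 0.9, 5.0]
grip_width: 0.0596
```

>>> apply_moves --pt "78 0 0 0 0" --pt "78 0 0 0 0" --pt "78 0 0 40 0" --pt "78 0 0 50 0" --pt "78 1 -8 0 -0.175" --pt "78 1 -8 0 -0.175" --pt "78 1 -8 0 -0.175" --pt "78 1 -8 0 -0.175" --pt "78 1 -8 0 -0.175" --pt "0 1 -8 0 -0.175" --pt "0 1 -8 0 -0.175" --pt "0 1 -7 0 -0.175"

```text
clock: 15.48
eef_pos: [0.5875, -0.115, 0.1128]
tcp_rot: [-0.0, 0.99, 0.143, -0.0]
contact_force: [0.6, -0.2, 0.5]
grip_width: 0.0239
```

>>> apply_moves --pt "0 0 0 0 -0.17" --pt "0 0 0 0 0" --pt "0 0 0 0 0" --pt "0 0 0 0 0"

```text
clock: 15.98
eef_pos: [0.5877, -0.1146, 0.1132]
tcp_rot: [-0.0, 0.998, 0.062, -0.0]
contact_force: [-0.1, -0.7, -0.1]
grip_width: 0.0002
```

```bash
cat >> h.py <<'E'
C=np.array([570.2,33.4]); ax=np.array([np.cos(np.radians(97)),np.sin(np.radians(97))]); ay=np.array([-ax[1],ax[0]])
O=C-15*ax
def fx(p): d=np.asarray(p)[:2]-O; return np.round([d@ax,d@ay],1)
E
python3 - <<'E'
from h import *
c=shot("wrist"); s=robot.sense(); save(c,"pics/w5.png"); P=cloud(c); print(s["eef_pos"],s["tcp_rot"],s["contact_force"],s["grip_width"],s["joints"].round(2))
print("tcp fx",fx(s["eef_pos"]*1000))
t=shot("top");P=cloud(t); r=seg(t,P,(270,190,340,250),.036,.046); print("disc",r,fx(r[1]))
F=np.nan;
E
```

```text
[ 0.58764298 -0.11461814  0.11321692] [-1.55536390e-05  9.98104503e-01  6.15418359e-02 -5.40730470e-05] [ 1.26629511  0.32623333 -1.03837564] 0.0005230512863675882 [-0.23  0.22  1.89 -0.    1.03  1.21]
tcp fx [-134.     0.7]
disc (142, array([567.1, -60.7]), array([41.6, 34. ]), 85.8, np.float64(0.0406)) [-78.   14.5]
```

View pics/w5.png

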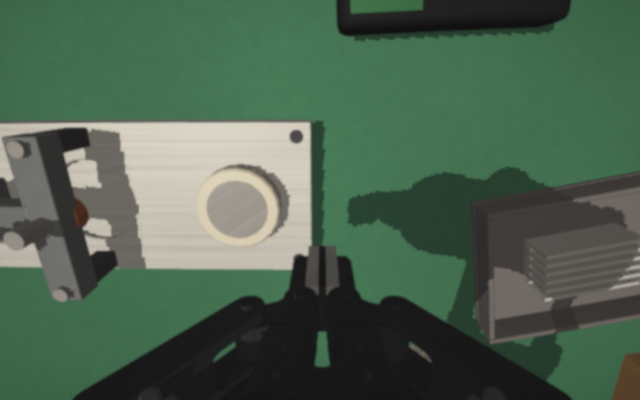

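The disc lies flat on the plate at (239,206), and the sink stands upright in the tray at (585,265). Next: the exact disc position, from the wrist depth.

Run:
```python
from h import *
c=shot("wrist"); P=cloud(c)
r=seg(c,P,(185,155,295,255),.034,.047); print("disc",r,fx(r[1]))
r=seg(c,P,(0,115,325,275),.019,.029); print("plate",r)
```

```text
disc (5334, array([579. , -53.8]), array([61.3, 61.6]), 40.3, np.float64(0.0411)) [-72.6   1.9]
plate (29478, array([569.8,  26.5]), array([121.3, 267.1]), 6.9, np.float64(0.0245))
```

>>> apply_moves --pt "0 0 0 -50 0" --pt "0 0 0 -25 0" --pt "0 0 0 -8 0" --pt "0 -1.2 10 0 0" --pt "0 -1.2 10 0 0" --pt "0 -1.2 10 0 0" --pt "0 -1.2 10 0 0" --pt "0 -1.2 10 0 0" --pt "0 -1.2 10 0 0" --pt "0 -1 8 0 0" --pt "0 -0.6 5 0 0" --pt "0 0 0 0 0"

```text
clock: 17.62
eef_pos: [0.5801, -0.0414, 0.0315]
tcp_rot: [0.0, 0.998, 0.061, 0.001]
contact_force: [0.0, -2.5, 4.4]
grip_width: 0.0004
```

```bash
cat > chk.py <<'E'
from h import *
import sys
c=shot("wrist"); s=robot.sense(); P=cloud(c)
e=s["eef_pos"]*1000; f=fx(e); print(e.round(1),"tcp fx",f,s["contact_force"].round(1))
# height map in fixture frame: points with z .03-.05 and |y|<40
Q=P.reshape(-1,3); Q=Q[np.isfinite(Q[:,2])]; D=Q[:,:2]*1000-O; X=D@ax; Y=D@ay; Z=Q[:,2]*1000
m=(Z>31)&(Z<46)&(abs(Y)<36)&(X>f[0]+13)&(X<100); print("n",m.sum())
if m.sum()>50:
    print("x",np.percentile(X[m],[1,50,99]).round(1),"y",np.percentile(Y[m],[1,50,99]).round(1),"z",np.percentile(Z[m],[5,50,95]).round(1))
    mm=m&(abs(Y)<8); print("rear x at y~0",np.percentile(X[mm],[2,98]).round(1))
if len(sys.argv)>1: save(c,sys.argv[1])
E
python3 chk.py pics/w6.png
```

```text
[580.1 -41.5  31.4] tcp fx [-60.5  -0.7] [ 1.4 -2.6  4.6]
n 9870
x [-45.7 -17.6  10.1] y [-28.4  -6.1  22.5] z [36.4 41.2 42.2]
rear x at y~0 [-45.2  10.3]
```

View pics/w6.png

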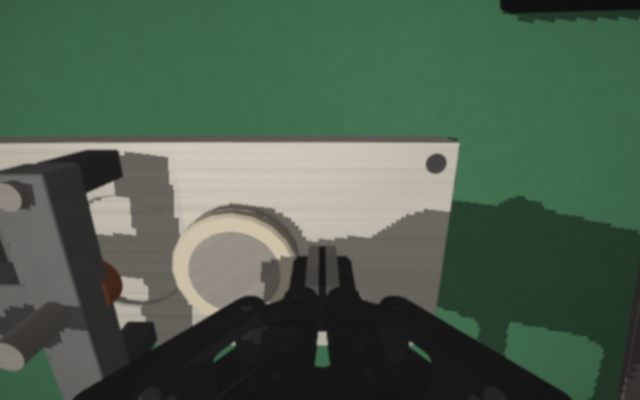

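The disc is at (235,262), in contact with the shut fingers and tracking straight, centre at fixture x ≈ -20. I'll continue pushing.

>>> apply_moves --pt "0 -1.2 9.9 0 0" --pt "0 -1.2 9.9 0 0" --pt "0 -1.2 9.9 0 0" --pt "0 -1.2 9.9 0 0" --pt "0 -0.6 5 0 0" --pt "0 -0.4 3 0 0" --pt "0 0 0 0 0"

```text
clock: 18.55
eef_pos: [0.574, 0.006, 0.0313]
tcp_rot: [0.0, 0.998, 0.061, 0.001]
contact_force: [0.6, -3.8, 6.1]
grip_width: -0.0003
```

```bash
python3 chk.py
```

```text
[574.    5.9  31.3] tcp fx [-12.7  -0.5] [ 1.4 -3.5  5.5]
n 6432
x [ 1.6 21.1 38.9] y [-27.9  -8.8  18.1] z [34.9 41.2 42.2]
rear x at y~0 [ 1.7 36.8]
```

>>> apply_moves --pt "0 -0.6 5 0 0" --pt "0 -0.5 4 0 0" --pt "0 -0.4 3 0 0" --pt "0 0 0 0 0"

```text
clock: 19.1
eef_pos: [0.5707, 0.0186, 0.0297]
tcp_rot: [-0.0, 0.998, 0.061, -0.001]
contact_force: [0.5, -0.1, -0.2]
grip_width: -0.0005
```

```bash
python3 chk.py
```

```text
[570.5  18.5  29.5] tcp fx [0.2 1.5] [-0.2 -0.   0.3]
n 3869
x [14.  26.9 38.8] y [-26.8  -7.1  18.2] z [34.  38.7 40.3]
rear x at y~0 [13.7 37.3]
```

```bash
cat > tilt.py <<'E'
from h import *
import sys
c=shot("wrist"); P=cloud(c); Q=P.reshape(-1,3); Q=Q[np.isfinite(Q[:,2])]; D=Q[:,:2]*1000-O; X=D@ax; Y=D@ay; Z=Q[:,2]*1000
m=(Z>30)&(Z<46)&(Y<22)&(Y>-26)&(X>18)&(X<33)
A=np.c_[X[m]-45,Y[m],np.ones(m.sum())]; k=np.linalg.lstsq(A,Z[m],rcond=None)[0]; r=Z[m]-A@k
m2=np.flatnonzero(m)[abs(r)<1.5]; A=np.c_[X[m2]-45,Y[m2],np.ones(len(m2))]; k=np.linalg.lstsq(A,Z[m2],rcond=None)[0]
print(m.sum(),"slopes",k[:2].round(3),"z at centre",k[2].round(1))
mp=(Z>20)&(Z<29)&(abs(Y)<58)&(X>-60)&(X<8); print("plate z",np.median(Z[mp]).round(1))
save(c,sys.argv[1])
E
python3 tilt.py pics/w7.png
```

```text
2643 slopes [-0.013  0.08 ] z at centre 38.8
plate z 25.1
```

View pics/w7.png

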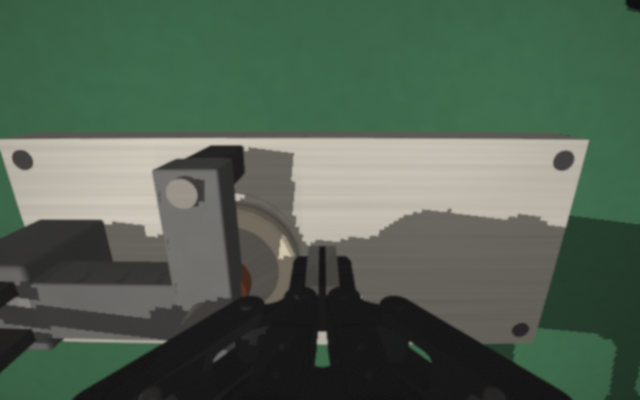

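The disc is in the pocket area but its +y (robot) side still sits about 5 mm high on the rim (tilt 0.08). I'll nudge it from the rear +y quarter, towards -y.

>>> apply_moves --pt "0 1.5 -12 0 0" --pt "0 -22 -2.7 0 0" --pt "0 -22 -2.7 0 0" --pt "0 0 0 0 0" --pt "0 -2 16 0 0" --pt "0 2.5 2.3 0 0" --pt "0 2.5 2.3 0 0" --pt "0 0 0 0 0"

```text
clock: 20.2
eef_pos: [0.5328, 0.0214, 0.0304]
tcp_rot: [0.0, 0.998, 0.061, 0.0]
contact_force: [-0.6, -0.1, -0.3]
grip_width: 0.0001
```

```bash
python3 chk.py; python3 tilt.py pics/w8.png
```

```text
[532.5  21.2  30.3] tcp fx [ 7.5 38.9] [-1.2  0.1 -0.3]
n 4260
x [20.7 29.2 37.5] y [-26.3  -2.   30.1] z [36.6 39.2 40.7]
rear x at y~0 [20.8 36.5]
3395 slopes [-0.019  0.069] z at centre 38.8
plate z 25.1
```

>>> apply_moves --pt "0 1.7 1.5 0 0" --pt "0 1.7 1.5 0 0" --pt "0 1.7 1.5 0 0" --pt "0 0 0 0 0"

```text
clock: 20.8
eef_pos: [0.5373, 0.0254, 0.0304]
tcp_rot: [0.0, 0.998, 0.061, -0.0]
contact_force: [-0.2, -0.5, -0.2]
grip_width: -0.0001
```

```bash
python3 chk.py; python3 tilt.py pics/w8.png
```

```text
[537.3  25.4  30.4] tcp fx [11.1 33.7] [-0.8 -1.6  1.4]
n 3210
x [24.2 30.5 37. ] y [-26.4  -2.5  30. ] z [36.5 39.1 40.7]
rear x at y~0 [24.3 36.5]
3288 slopes [-0.018  0.068] z at centre 38.8
plate z 25.1
```

Contact is near; continuing.

>>> apply_moves --pt "0 1.8 0.8 0 0" --pt "0 1.8 0.8 0 0" --pt "0 0 0 0 0" --pt "0 0 0 0 0"

```text
clock: 21.4
eef_pos: [0.5396, 0.0262, 0.0304]
tcp_rot: [0.001, 0.998, 0.061, -0.001]
contact_force: [-5.8, -5.4, 6.1]
grip_width: 0.0002
```

```bash
python3 chk.py; python3 tilt.py pics/w8.png
```

```text
[539.5  26.2  30.4] tcp fx [11.5 31.3] [-5.1 -5.7  6.4]
n 3053
x [24.6 30.6 37. ] y [-26.6  -3.   29.9] z [36.5 39.  40.6]
rear x at y~0 [24.7 36.4]
3252 slopes [-0.015  0.07 ] z at centre 38.8
plate z 25.1
```

>>> apply_moves --pt "0 1.5 -0.2 0 0" --pt "0 1.5 -0.2 0 0" --pt "0 0 0 0 0" --pt "0 0 0 0 0"

```text
clock: 22.0
eef_pos: [0.5431, 0.0263, 0.0303]
tcp_rot: [0.0, 0.998, 0.061, -0.001]
contact_force: [-3.7, -3.7, 4.6]
grip_width: 0.0001
```

```bash
python3 chk.py; python3 tilt.py pics/w8.png
```

```text
[543.   26.4  30.3] tcp fx [11.3 27.8] [-4.3 -4.5  5. ]
n 3029
x [24.4 30.8 37.4] y [-27.8  -4.1  28.9] z [35.  36.4 37.4]
rear x at y~0 [24.5 37.3]
3033 slopes [0.027 0.009] z at centre 36.8
plate z 25.2
```

View pics/w8.png

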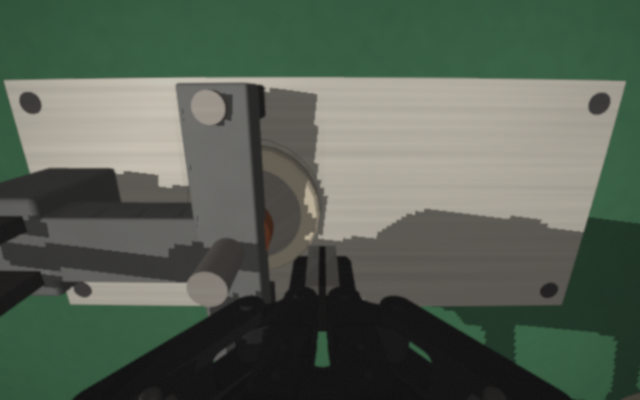

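The disc is now almost level, top about 36–37 mm (seated would be 36). Backing the fingers off to recheck.

>>> apply_moves --pt "0 0 -15 0 0" --pt "0 2 -20 0 0" --pt "0 0 0 45 0" --pt "0 20 0 45 0" --pt "0 0 0 0 0" --pt "0 0 0 0 0" --pt "0 0 0 0 0"

```text
clock: 22.98
eef_pos: [0.5642, -0.0086, 0.1184]
tcp_rot: [-0.0, 0.998, 0.061, -0.002]
contact_force: [-0.3, 0.5, -1.0]
grip_width: -0.0003
```

```bash
sed -i 's/X<33/X<36/' tilt.py; python3 chk.py; python3 tilt.py pics/w9.png
python3 - <<'E'
from h import *
c=shot("scene"); P=cloud(c); Q=P.reshape(-1,3); Q=Q[np.isfinite(Q[:,2])]; D=Q[:,:2]*1000-O; X=D@ax; Y=D@ay; Z=Q[:,2]*1000
for a,b in ((15,30),(60,78)):
    m=(X>a)&(X<b)&(abs(Y)<18)&(Z<48); print(a,b,m.sum(),np.percentile(Z[m],[10,50,90]).round(1) if m.sum() else '')
E
```

```text
[564.2  -8.5 118.4] tcp fx [-25.8  11.1] [ 0.4 -0.9  0.5]
n 2148
x [13.2 27.9 39.2] y [-27.8  -1.6  29.3] z [34.5 36.3 37.4]
rear x at y~0 [13.  38.6]
1462 slopes [0.031 0.013] z at centre 36.9
plate z 25.2
15 30 24 [33.5 35.6 37.2]
60 78 44 [18.4 32.5 36.3]
```

Seated: top 36.3 mm against 25.2 for the plate, rear edge at x ≈ 13–14. Now the lever.

>>> apply_moves --pt "0 0.5 20 30 0" --pt "0 0.5 30 0 0" --pt "0 0.6 27 0 0" --pt "0 0 0 0 0" --pt "0 -1.2 10 0 0" --pt "0 -1.2 10 0 0" --pt "0 -1.2 10 0 0" --pt "0 -1.2 10 0 0" --pt "0 -1.2 10 0 0" --pt "0 -1.2 10 0 0" --pt "0 0 0 0 0"

```text
clock: 24.5
eef_pos: [0.5597, 0.13, 0.1499]
tcp_rot: [-0.0, 0.998, 0.061, -0.0]
contact_force: [-0.6, 0.8, -0.8]
grip_width: -0.0
```

```bash
cat > knob.py <<'E'
from h import *
s=robot.sense(); print("tcp",fx(s["eef_pos"]*1000),s["eef_pos"].round(4),s["contact_force"].round(1))
for n in ("wrist","scene"):
    c=shot(n); P=cloud(c).reshape(-1,3); I=c["img"].reshape(-1,3).max(1).astype(int); k=np.isfinite(P[:,2]); P=P[k]; I=I[k]; D=P[:,:2]*1000-O; X=D@ax; Y=D@ay; Z=P[:,2]*1000
    for lo,hi in ((100,120),(120,140),(140,155),(155,175)):
        m=(Z>lo)&(Z<hi)&(abs(Y)<25)&(X>60)&(X<200)
        if m.sum()>5: print(n,lo,m.sum(),"x",np.percentile(X[m],[5,50,95]).round(),"y",np.percentile(Y[m],[5,50,95]).round(),"I",np.median(I[m]))
E
python3 knob.py
```

```text
tcp [112.1  -1.3] [0.5597 0.13   0.1499] [-0.6  0.8 -0.8]
wrist 100 219 x [126. 129. 134.] y [-4. -3.  1.] I 74.0
wrist 120 296 x [128. 131. 136.] y [-4. -3.  1.] I 75.0
wrist 140 304 x [111. 132. 138.] y [-11.  -4.   0.] I 73.0
wrist 155 2305 x [101. 124. 144.] y [-11.  -7.  -1.] I 27.0
scene 100 14 x [128. 132. 137.] y [-8. -6. -3.] I 120.0
scene 120 20 x [130. 135. 138.] y [-8. -5. -1.] I 117.0
scene 140 17 x [109. 136. 141.] y [-12.  -6.  -4.] I 108.0
scene 155 97 x [102. 124. 146.] y [-14. -10.  -0.] I 62.0
```

The lever follows (knob x ≈ 134, just past upright). Continuing to the end stop.

>>> apply_moves --pt "0 -1.2 9.9 0 0" --pt "0 -1.2 9.9 0 0" --pt "0 -1 8 0 0" --pt "0 -0.5 4 0 0" --pt "0 0 0 0 0"

```text
clock: 25.22
eef_pos: [0.5564, 0.1613, 0.1505]
tcp_rot: [-0.0, 0.998, 0.061, 0.0]
contact_force: [0.3, -0.1, 0.7]
grip_width: -0.0001
```

```bash
python3 knob.py
```

```text
tcp [143.6  -1.8] [0.5564 0.1613 0.1505] [ 0.3 -0.1  0.7]
wrist 100 320 x [133. 139. 146.] y [-4. -3.  2.] I 80.0
wrist 120 387 x [144. 150. 157.] y [-4. -3.  2.] I 79.0
wrist 140 234 x [144. 157. 163.] y [-11.  -3.  -0.] I 78.0
wrist 155 2656 x [133. 160. 174.] y [-11.  -7.   4.] I 27.0
scene 100 20 x [136. 143. 149.] y [-8. -6. -3.] I 109.0
scene 120 22 x [147. 153. 159.] y [-8. -5. -2.] I 107.0
scene 140 19 x [143. 160. 172.] y [-13.  -8.  -2.] I 95.0
scene 155 90 x [133. 155. 176.] y [-16. -10.   0.] I 57.0
```

>>> apply_moves --pt "0 -0.4 3 0 0" --pt "0 -0.3 2 0 0" --pt "0 -0.2 1.5 0 0" --pt "0 0 0 0 0"

```text
clock: 25.82
eef_pos: [0.556, 0.1637, 0.1503]
tcp_rot: [0.003, 0.998, 0.061, 0.0]
contact_force: [2.6, -10.7, 1.0]
grip_width: 0.0001
```

>>> apply_moves --pt "0 -0.2 2 0 0" --pt "0 0 0 0 0"

```text
clock: 26.08
eef_pos: [0.556, 0.164, 0.1502]
tcp_rot: [0.004, 0.998, 0.061, 0.0]
contact_force: [3.0, -15.2, 0.8]
grip_width: 0.0
```

```bash
python3 knob.py
```

```text
tcp [146.4  -1.8] [0.556  0.164  0.1502] [  3.  -15.2   0.8]
wrist 100 321 x [134. 140. 147.] y [-4. -3.  2.] I 80.0
wrist 120 365 x [144. 151. 158.] y [-4. -3.  1.] I 80.0
wrist 140 239 x [146. 159. 169.] y [-11.  -4.  -0.] I 77.0
wrist 155 2586 x [136. 162. 175.] y [-11.  -7.   4.] I 27.0
scene 100 20 x [135. 142. 149.] y [-8. -6. -0.] I 107.5
scene 120 23 x [146. 154. 162.] y [-8. -5. -1.] I 107.0
scene 140 18 x [145. 161. 173.] y [-12.  -9.  -3.] I 103.5
scene 155 89 x [136. 158. 177.] y [-15.  -9.   0.] I 57.0
```

At the stop (force 15 N, no further motion). Back off, rise, and make the final checks.

>>> apply_moves --pt "0 1.2 -10 0 0" --pt "0 4 -30 0 0" --pt "0 0 0 60 0" --pt "0 0 -40 50 0" --pt "0 -10 -50 0 0" --pt "0 -10 -40 0 0" --pt "0 0 0 0 0" --pt "0 0 0 0 0"

```text
clock: 27.18
eef_pos: [0.5405, 0.0006, 0.2591]
tcp_rot: [-0.001, 0.998, 0.061, 0.0]
contact_force: [0.8, 0.6, 0.4]
grip_width: 0.0001
```

```bash
python3 knob.py
python3 - <<'E'
from h import *
c=shot("wrist"); P=cloud(c); save(c,"pics/fin_w.png")
t=shot("top"); Pt=cloud(t)
print("tray",seg(t,Pt,(365,195,445,260),.031,.05),"big",seg(t,Pt,(352,260,392,300),.016,.035))
D=P.reshape(-1,3); X=(D[:,:2]*1000-O)@ax; Y=(D[:,:2]*1000-O)@ay; Z=D[:,2]*1000
for a,b in ((16,32),(58,75)):
    m=(X>a)&(X<b)&(abs(Y)<20)&(Z<50); print(a,m.sum(),np.percentile(Z[m],[10,50,90]).round(1) if m.sum() else '')
E
```

```text
tcp [-14.   33.5] [0.5405 0.0006 0.2591] [0.8 0.6 0.4]
wrist 100 237 x [133. 138. 144.] y [-4. -0.  5.] I 80.0
wrist 120 295 x [144. 149. 154.] y [-4. -0.  5.] I 76.0
wrist 140 207 x [154. 157. 161.] y [-4. -0.  5.] I 74.0
wrist 155 673 x [158. 163. 172.] y [-9. -1.  8.] I 29.0
scene 100 19 x [136. 143. 150.] y [-8. -5. -2.] I 115.0
scene 120 20 x [146. 153. 159.] y [-8. -6. -1.] I 108.0
scene 140 15 x [158. 163. 176.] y [-12.  -8.  -1.] I 98.0
scene 155 39 x [162. 171. 178.] y [-12.  -6.   2.] I 60.0
tray (216, array([ 560., -341.]), array([128.5, 165.5]), 18.8, np.float64(0.0339)) big (559, array([ 406. , -244.6]), array([74.5, 73.7]), 89.6, np.float64(0.0235))
16 506 [35.  36.4 37.5]
58 80 [20.1 34.7 36.2]
```

View pics/fin_w.png

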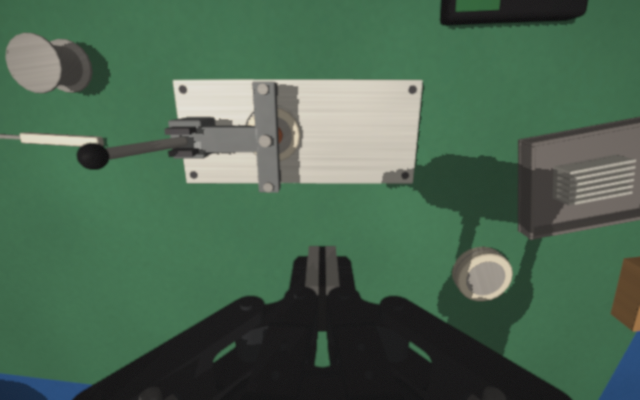

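The final view shows the disc seated under the bridge at (278,133). The lever is fully over, knob at (93,156), and the sink is upright in the tray at (600,180). The big disc, spool and trimmer are undisturbed.

```bash
python3 -c "
from station import robot
print(robot.sign_off())"
```

```text
the job is handed in; nothing more can be done
None
```

The job is done and handed in at about 27.5 s on the robot's clock (limit 72 s); sign-off gave no verdict.

- **Heat sink:** it stands upright in the grey tray, lined up with the walls.
- **Small disc:** I laid it on the open end and slid it under the bridge with shut fingers. It first hung on the pocket rim, its +y side about 5 mm high. A light diagonal nudge (peak reading about 10 N) dropped it in. Its top now reads 36.4 mm, where 36 is fully seated.
- **Lever:** I pushed it over after the disc was seated, until it stopped moving at 15 N. It stayed over after I backed off. The bar's position matches fully over to within the camera's accuracy (measured 153 mm, expected 154 mm at z = 130 mm).
- **Other items:** the big disc measured unmoved, within 1 mm. In the last wrist picture the spool and trimmer also look undisturbed. I did not measure or recheck the driver, jar, meter or stock box; the arm did not go near them.

**Checks that disagreed:** a plane fit to the strip of disc top visible beside the bridge showed a slope of about 0.03 along the slide direction. I put this down to depth noise at the bridge's edge, because the median heights matched a flat, seated disc. The scene and wrist cameras also differed by 4–8 mm in places on the knob and bar.

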